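# Level the inspection plate and hold the spirit level down for the reading

### The arm

A 7-joint arm with a two-finger parallel gripper is mounted at the origin on the work surface. World frame = base frame: x ahead of the robot, y to its left, z up, the work surface at z = 0. Lengths are in m, angles in rad, forces in N, time in s.
With the tool pointing down it reaches from about 0.425 to 0.875 m from the base axis. Payload 8.4 kg.
Tool frame: the origin (TCP) lies on the centre line of the jaws, within the pads' length; the fingertips stand 22 mm ahead of it and the grasp point (between the pads) lies 3 mm ahead of it (bot.tcp_to_tips is the distance from the TCP to the fingertips, in m); y points along the fingers, z is the direction in which the jaws open and shut, and the axes are right-handed (so a half turn about y gives the same grasp; the last joint's range is limited). The gripper opens to 87 mm and grips with 3 to 60 N. Pads are 19 mm wide; open, the fingers measure 117 mm over their backs; the gripper's body (75 mm by 190 mm) begins 51 mm behind the grasp point.
Start: joints at [1.165, 0.333, 0.04, 1.465, -0.013, 1.343, -0.059], TCP at [0.196, -0.62, 0.245] pointing down, gripper open.
Joint ranges: [-2.58, 2.58], [-0.38, 2.09], [-1.3, 1.39], [0.25, 2.4], [-1.5, 4.64], [0.08, 2.09], [-2.65, 2.65]. Speed limits (rad/s): [2.22, 2.22, 2.79, 2.79, 3.14, 3.14, 3.14].

### API

Orientations are given as a rotation vector (axis times angle).
In Python, from station import bot gives the robot as it stands.
- The arm moves only by the tool step_arm, never from a script. Its argument "deltas" is a list of rows, each a list of 7 numbers: the turn, a rotation vector about the tool's x, y, z in rad, then the shift along the tool's x, y, z in m, then the gripper's target within -1 to 1 (shut at 1, half-way at 0, fully open at -1). A call has exactly 10 rows; each row is the pose to reach, as a shift and turn from the pose measured when the call began, along the tool's axes at that moment; what a row does not reach only later rows make up. A row lasts 1/8 s, in which the tool goes at most 62.5 mm and 10.7 degrees, less where a joint would pass 70% of its speed; a pose out of reach is approached as far as the arm can. A call with a gripper value outside its range is refused whole. The fingers move at their own pace and stop on an object; "newtons" is the grip in N (left out, the last holds). Time passes only in rows, so rows that repeat a pose let the fingers close, or fill a call up. It gives the time, the measured TCP pose, the force and the opening at its end, in the units of the state.
- bot.get_state(): the state, without advancing time (a new reading comes with each control period).
- bot.camera(name): name is "side" or "top"; returns the picture (400x640x3 uint8, blue, green, red); there is no depth.
- bot.camera_info(name): a dict with "camera_matrix" (3x3 intrinsics, pixels), "R" (3x3) and "t" (3): a world point X has camera coordinates R X + t. Camera axes: x right, y down, z forward; pixel columns grow to the right and rows downward; lengths in m; the calibration is good to about 2 mm. A picture is of the moment at which its call begins. camera_info takes no time and is no camera call.
- bot.close_job(): hands the job in, once; it reports no verdict.
The state is a dict: "clock": time; "joint_pos": joint angles; "dq": joint speeds; "joint_torque": joint torques, N m; "ee_pos": TCP position; "ee_rot": TCP orientation; "wrist_force": force on the tool from outside, world axes, zero at the start; "wrist_torque": the same for the moment, N m; "opening": finger opening in m.
Only numpy, scipy, OpenCV 4.12 (cv2) and the standard library are available. Lean on these libraries where they do the work, as an engineer would, in place of code of your own. Each camera call takes 0.05 s, during which the arm holds its last target. There are 200 camera calls.

### The job

Level the inspection plate before penetrant goes on: set the blue spirit level down gently on the bare part of the plate, flat and lengthwise with the plate, and let go; then turn the black knob of the levelling foot until the bubble sits between the two black lines and let go of the knob. Then press the level down on the plate from above with about 10 N, bubble still between the lines, and finish while you keep pressing, so that the reading can be taken; leave the other things on the bench alone.

Things in the scene. Friction and masses are not known exactly. Their poses are not given: they have to be found in the camera images.
- level: spirit level: blue block, 160 long (its x axis) x 28 wide (y) x 42 mm high, 0.6 kg, ends alike. Origin: centre of the underside. Starts flat on the bench, x axis within 0.45 rad of the world's x. Its solid end blocks (34 to 80 mm from the middle, tops 42 mm up) are where to press, best both at once
- vial (a point): middle of the green glass vial, which lies along the level's x in an open window 68 mm long between the end blocks; 31 mm above the level's underside, the vial's top 38 mm above it. A pale bubble 18 mm long shows in it, and two black lines mark the middle
- bubble (a joint): place of the bubble along the vial, m: 0 = centred, positive toward the level's +x end; it is between the black lines from -2.5 to +2.5 mm. It floats to the higher end, 1.4 mm for each mm/m of slope, to 20 mm at most, and needs about 1.5 s to settle
- plate: inspection plate, bright aluminium, 180 (x) x 300 (y) x 15 mm. Origin: underside, mid-width, on the line of its two plain feet about which it tilts, 40 mm above the bench. It reaches from y = -30 to 270 mm, its top is z = 15 mm. y points from the plain feet to the levelling foot at y = 220 mm, z up. Starts low at the levelling foot, by 0.7 to 2 mm over 220 mm. Its yaw is within 0.35 rad of 0
- rest (a point): point on the plate's top face (plate x = -40, y = 75, z = 15 mm) in the middle of its bare part: a good place for the centre of the level's underside, with the level's length along the plate's y, either end first
- coupon (a point): middle of the top of the dark weld coupon clamped on the plate's other half (plate x = 58, y = 100, z = 24 mm). Coupon and clamps cover plate x = 35 to 81, y = -2 to 202 mm and stand up to 22 mm above the plate; leave clear
- foot: knob of the levelling foot, turns about its vertical axis (z); origin at the middle of its underside, 74 mm above the bench. Clockwise seen from above raises that end of the plate, 4 mm a turn, and moves the bubble about 4 mm per rad toward the knob. It stays where it is left (0.06 N m of friction) and starts 1.3 to 3 rad short of level, so may take several grips
- foot_grip (a point): on the knob's vertical axis, at mid-height of the knob, 87 mm above the bench: black fluted round knob, 43 mm across (grip 40 mm), 26 mm high, its underside about 19 mm above the plate. It stays at this height as it turns
- block: bystander: aluminium test block 50 x 44 x 35 mm, origin under its middle
- can: bystander: spray can, white and red, 52 mm across, 181 mm high, origin under its middle
- tape: bystander: roll of yellow tape lying flat, 90 mm across, 25 mm high, origin under its middle
- jar: bystander: amber jar with a white cap, 48 mm across, 60 mm high, origin under its middle
There are look-alikes about, which are no part of the job. Of the things shaped like the level, the blue one is meant.

How it is judged:
By the outcome, as a careful person would: the job done as asked, in the order asked, and still so for the second after the job is handed in, while the arm keeps its last pose, push and grip.
It also fails if it takes over 72 s, if anything falls off the work surface, if the arm or the gripper's body presses on something with over 40 N, if the wrist force passes 120 N, or if a joint passes its speed limit or range.

## Working session

There is one attempt and no reset: what is moved stays moved. The work goes in short steps, Python scripts to look and compute and a tool call to move; the robot and the scene stay as the last step left them, time stands still between calls to the robot, and variables do not carry over. Pictures are saved under pics/ and viewed, about 8 in all and at most 12, crops included, and the job is handed in when it is done.

Besides the shell and the picture viewer there is one more tool, called after ">>>" as name(argument=value, ...) on one line, values as JSON. step_arm: Moves the arm, as the interface text tells. Its arguments: {"type":"object","properties":{"deltas":{"type":"array","items":{"type":"array","items":{"type":"number"}}},"newtons":{"type":"number"}},"required":["deltas"]}

```bash
ls; mkdir -p pics
python3 - <<'E'
from station import bot
import cv2,numpy as np
s=bot.get_state(); print({k:np.round(v,4) for k,v in s.items()})
for n in("side","top"):
    i=bot.camera_info(n); print(n,i["camera_matrix"],i["R"],i["t"],-i["R"].T@i["t"])
    cv2.imwrite(f"pics/{n}0.png",bot.camera(n))
E
```

```text
pics
{'clock': np.float64(0.0), 'joint_pos': array([ 1.1648,  0.3339,  0.0399,  1.4663, -0.0134,  1.3433, -0.0585]), 'dq': array([-0.0007,  0.0013, -0.001 , -0.0003,  0.0002, -0.0002, -0.0006]), 'joint_torque': array([ 6.00000e-04, -6.56355e+01,  1.33510e+00, -4.03799e+01,
       -5.99000e-02,  4.49000e-02,  2.00000e-04]), 'ee_pos': array([ 0.1962, -0.6192,  0.2437]), 'ee_rot': array([-0.3183,  2.0579, -2.0546]), 'wrist_force': array([0.2947, 0.5826, 0.1895]), 'wrist_torque': array([-0.0046, -0.0128,  0.0069]), 'opening': np.float64(0.0867)}
side [[412.83642506   0.         317.66315312]
 [  0.         412.83642506 198.92605246]
 [  0.           0.           1.        ]] [[-0.99865498 -0.04865076 -0.01792592]
 [-0.02006437  0.68143078 -0.73160749]
 [ 0.04780854 -0.73026379 -0.68149038]] [0.5406645  0.13863709 1.12885315] [0.48875014 0.75619274 0.88042241]
top [[484.65456056   0.         317.79431024]
 [  0.         484.65456056 196.12475985]
 [  0.           0.           1.        ]] [[-3.14470155e-04 -9.99979719e-01 -6.36095209e-03]
 [-9.98171882e-01  6.98334462e-04 -6.04351405e-02]
 [ 6.04383569e-02  6.33031847e-03 -9.98151858e-01]] [-0.10149342  0.54567604  1.57032658] [ 0.44973861 -0.11181309  1.59975681]
```

View pics/top0.png

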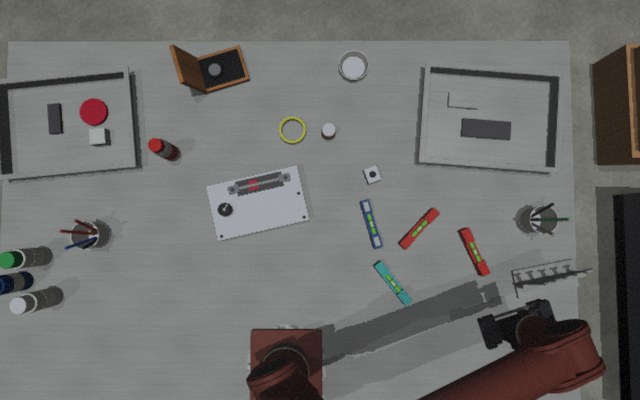

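View pics/side0.png

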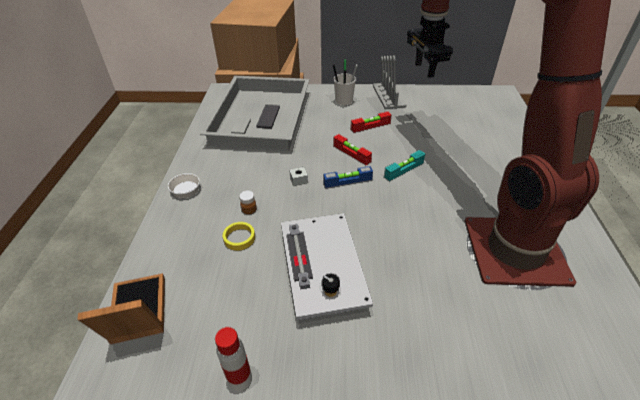

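Top view: the blue level is at about (371,224), with look-alikes in teal at (392,283) and red at (419,228) and (474,252). The plate is at (258,203) and the knob at (225,210). In the side view the blue level is at (348,178) and the knob at (330,284). The blue one fits the description; I'll confirm it in one enlarged crop sheet.

Run:
```python
import cv2,numpy as np
t=cv2.imread("pics/top0.png");s=cv2.imread("pics/side0.png")
c=lambda im,x,y,w,h:cv2.resize(im[y:y+h,x:x+w],(400,300),interpolation=cv2.INTER_CUBIC)
o=np.vstack([np.hstack([c(t,340,190,100,75),c(s,310,150,100,75)]),np.hstack([c(t,200,160,120,90),c(s,270,210,120,90)])])
cv2.imwrite("pics/crops.png",o)
```

```text
(no output)
```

View pics/crops.png

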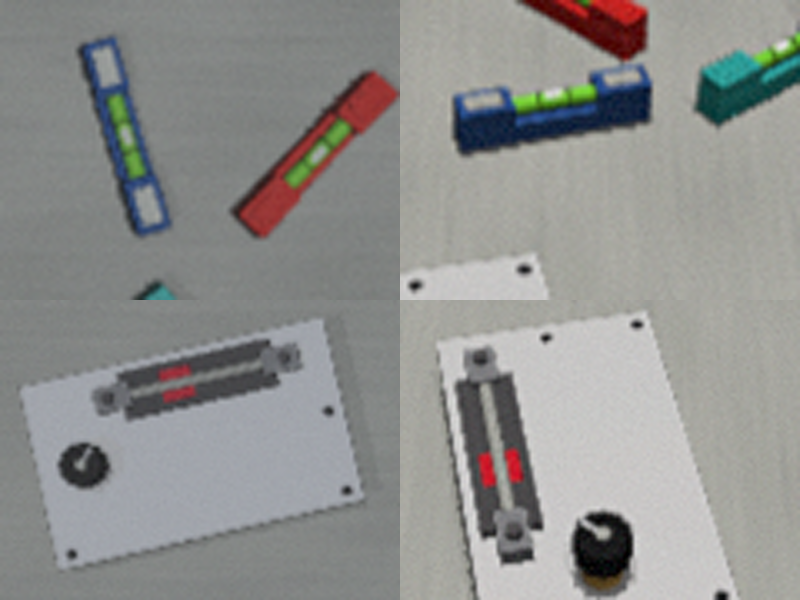

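The crop confirms the blue body with grey labels and a green vial: labels at top (366,207) and (377,241), side (331,175) and (365.5,169). Plate corners and the knob are clear in both views. Next I'll fit the poses.

```bash
cat > h.py <<'E'
from station import bot
import numpy as np, cv2
from scipy.spatial.transform import Rotation as Ro
from scipy.optimize import least_squares
I={n:bot.camera_info(n) for n in("side","top")}
def proj(n,X):
    c=(I[n]["R"]@np.atleast_2d(X).T).T+I[n]["t"]; p=c@I[n]["camera_matrix"].T; return p[:,:2]/p[:,2:]
def tri(pt,ps):
    f=lambda X:np.r_[proj("top",X)[0]-pt,proj("side",X)[0]-ps]
    r=least_squares(f,[.5,0,.05]); return r.x,np.abs(r.fun).max()
def place(p,x,y,z):  # p: x,y,z,yaw frame -> world
    c,s=np.cos(p[3]),np.sin(p[3]); return np.array([p[0]+c*x-s*y,p[1]+s*x+c*y,p[2]+z])
def go(pos,jaw):
    """delta (tool axes) to put TCP at pos, fingers down, jaw axis at world angle jaw (mod pi)"""
    s=bot.get_state(); R0=Ro.from_rotvec(s["ee_rot"]).as_matrix(); best=None
    for a in(jaw,jaw+np.pi):
        z=np.array([np.cos(a),np.sin(a),0]); y=np.array([0,0,-1.]); R=np.c_[np.cross(y,z),y,z]
        rv=Ro.from_matrix(R0.T@R).as_rotvec()
        if best is None or np.linalg.norm(rv)<np.linalg.norm(best): best=rv
    return np.r_[best,R0.T@(np.array(pos)-s["ee_pos"])].round(4)
E
python3 - <<'E'
from h import *
A,ra=tri((366,207),(331.25,175)); B,rb=tri((377,241.25),(365.5,169.25))
print("labels",A.round(4),ra,B.round(4),rb,"mid",((A+B)/2).round(4),"yaw",np.arctan2(*(A-B)[1::-1]),np.linalg.norm(A-B))
tc={(90,-30):(296.6,166),(-90,-30):(308.6,219.1),(-90,270):(218,240.4),(90,270):(206,186.1)}
sc={(90,-30):(281.1,223.5),(-90,-30):(343.5,213.6),(-90,270):(368,307),(90,270):(298,318)}
def f(p):
    return np.concatenate([proj(n,place(p,x/1e3,y/1e3,0))[0]-v for n,d in(("top",tc),("side",sc)) for (x,y),v in d.items()])
r=least_squares(f,[.5,0,.05,.2]); P=r.x; print("plate (z of top)",P.round(4),"res",r.fun.round(1))
print("rest",place(P,-.04,.075,0).round(4))
K,rk=tri((224.9,209.5),(330.6,280.5)); print("knob",K.round(4),rk,"expected",place(P,0,.22,.045).round(4))
print("lev end z top",proj("top",place(P,0,.22,.045)),proj("side",place(P,0,.22,.045)))
C=proj("top",[[.5,.3,.0]]);print(C)
s=bot.get_state();print(Ro.from_rotvec(s["ee_rot"]).as_matrix().round(3))
for n in("top","side"):
    h=cv2.cvtColor(cv2.imread(f"pics/{n}0.png"),cv2.COLOR_BGR2HSV); b=cv2.inRange(h,(105,110,40),(125,255,255))
    k,l,st,ce=cv2.connectedComponentsWithStats(b); print(n,[(st[i],ce[i].round(1)) for i in range(1,k) if st[i,4]>60])
E
```

```text
labels [ 0.5095 -0.257   0.0401] 0.14073809108913338 [ 0.3996 -0.2918  0.0379] 0.1328113955353274 mid [ 0.4545 -0.2744  0.039 ] yaw 0.30672318129600706 0.11529357397083025
plate (z of top) [ 0.5506 -0.0251  0.0436  0.2211] res [ 0.4 -1.1  0.5  0.3 -0.2 -0.5  0.2 -0.8 -0.1  0.5  0.4  1.8  4.  -1.5
 -2.8  0.1]
rest [0.4951 0.0393 0.0436]
knob [0.5003 0.1871 0.0925] 0.25671100670808755 expected [0.5023 0.1895 0.0886]
lev end z top [[224.37944145 208.62950726]] [[329.86849457 282.39360485]]
[[196.31813439 210.27915677]]
[[-0.953 -0.001  0.302]
 [-0.302  0.001 -0.953]
 [ 0.    -1.    -0.001]]
top [(array([361, 200,  21,  48, 157], dtype=int32), array([370.1, 224.4])), (array([ 65, 237,  32,  12,  64], dtype=int32), array([ 80.3, 242.5])), (array([  0, 277,   5,  17,  66], dtype=int32), array([  1.7, 285.3]))]
side [(array([324, 167,  49,  21, 404], dtype=int32), array([347.4, 178.6]))]
```

Run:
```python
from h import *
tc={(90,-30):(296.6,166),(-90,-30):(308.6,219.1),(-90,270):(218,240.4),(90,270):(206,186.1)}
sc={(90,-30):(281.1,223.5),(-90,-30):(343.5,213.6)}
def f(p):
    return np.concatenate([proj(n,place(p,x/1e3,y/1e3,0))[0]-v for n,d in(("top",tc),("side",sc)) for (x,y),v in d.items()])
r=least_squares(f,[.5,0,.05,.2]); P=r.x; print("plate",P.round(4),"res",r.fun.round(1))
print("rest",place(P,-.04,.075,0).round(4),"knob",place(P,0,.22,.045).round(4))
im=cv2.imread("pics/side0.png")
for x,y in((.09,.27),(-.09,.27),(.09,-.03),(-.09,-.03)): cv2.circle(im,tuple(int(round(v*1)) for v in proj("side",place(P,x,y,0))[0]),1,(255,0,255),-1)
for X in(place(P,0,.22,.045),place(P,-.04,.155,0),place(P,-.04,-.005,0),place(P,-.04,.075,0)): cv2.circle(im,tuple(int(round(v)) for v in proj("side",X)[0]),1,(0,200,0),-1)
tp=cv2.imread("pics/top0.png")
for x,y in((.09,.27),(-.09,.27),(.09,-.03),(-.09,-.03)): cv2.circle(tp,tuple(int(round(v)) for v in proj("top",place(P,x,y,0))[0]),1,(255,0,255),-1)
cv2.circle(tp,tuple(int(round(v)) for v in proj("top",place(P,0,.22,.045))[0]),1,(0,200,0),-1)
cv2.imwrite("pics/fit.png",np.hstack([cv2.resize(im[200:335,265:385],(480,540)),cv2.resize(tp[150:250,195:320],(320,256)).copy() if 0 else cv2.copyMakeBorder(cv2.resize(tp[155:250,200:315],(320,264)),0,276,0,0,0)]))
# approach above the level: mid (.4545,-.274), yaw .307, jaw across
print("go",go([.4545,-.2745,.11],.307+np.pi/2))
```

```text
plate [ 0.55   -0.025   0.0478  0.2288] res [ 0.  -1.1  0.7  0.3 -0.2  0.3 -0.2 -0.1 -0.1 -0.3  0.5  0.6]
rest [0.4941 0.039  0.0478] knob [0.5001 0.1893 0.0928]
go [ 1.400e-03 -3.000e-04  1.000e-04 -3.504e-01  1.341e-01 -2.505e-01]
```

View pics/fit.png

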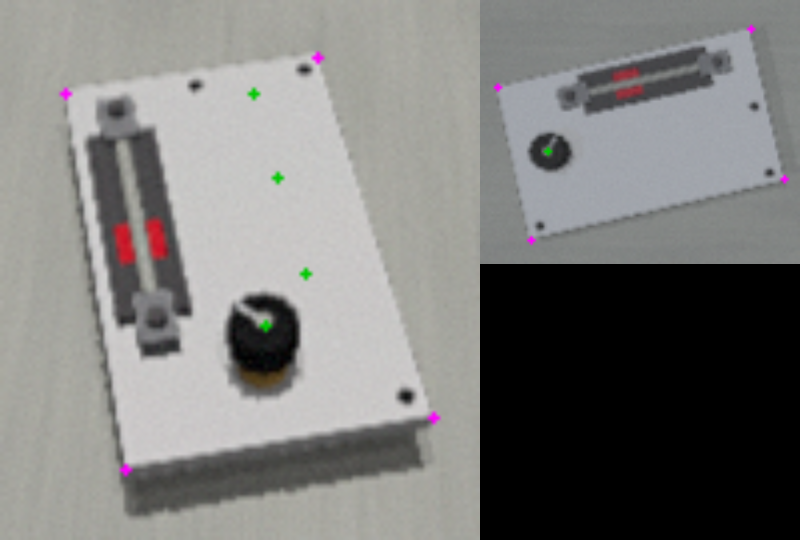

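The fit points sit on the plate corners and knob in both views. The fitted heights read 5–7 mm low, so contact will set z. I'll move above the level.

>>> step_arm(deltas=[[0,0,0,-0.05,0.01,-0.036,-1],[0,0,0,-0.1,0.02,-0.072,-1],[0,0,0,-0.15,0.04,-0.107,-1],[0,0,0,-0.2,0.06,-0.143,-1],[0,0,0,-0.25,0.08,-0.18,-1],[0,0,0,-0.3,0.11,-0.215,-1],[0,0,0,-0.33,0.13,-0.236,-1],[0,0,0,-0.345,0.134,-0.247,-1],[0,0,0,-0.3504,0.134,-0.2505,-1],[0,0,0,-0.3504,0.134,-0.2505,-1]], newtons=25)

```text
clock: 1.35
ee_pos: [0.4544, -0.275, 0.1103]
ee_rot: [-0.318, 2.057, -2.055]
wrist_force: [0.6, -0.4, 0.1]
opening: 0.0871
```

Run:
```python
from h import *
im=bot.camera("side"); tp=bot.camera("top"); s=bot.get_state()
print(s["clock"],s["ee_pos"].round(4),s["joint_pos"].round(3),s["wrist_force"].round(1))
cv2.imwrite("pics/a.png",np.hstack([cv2.resize(im[100:220,280:420],(420,360)),cv2.resize(tp[170:290,310:430],(360,360))]))
print(go([.4545,-.2745,.027],.307+np.pi/2))
```

```text
1.45 [ 0.4539 -0.2758  0.1104] [ 0.678  0.223 -0.241  1.9    0.061  1.026 -0.855] [-0.3  0.1  0. ]
[ 0.0007 -0.0019  0.0001 -0.0009  0.0834 -0.001 ]
```

View pics/a.png

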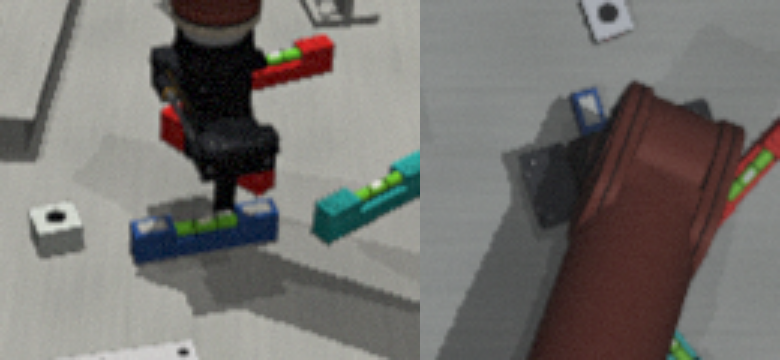

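Gripper is centred over the level, jaws across its width. Descend and grip.

>>> step_arm(deltas=[[0,0,0,-0.0005,0.03,-0.001,-1],[0,0,0,-0.0005,0.06,-0.001,-1],[0,0,0,-0.0005,0.078,-0.001,-1],[0,0,0,-0.0005,0.083,-0.001,-0.6],[0,0,0,-0.0005,0.083,-0.001,0],[0,0,0,-0.0005,0.083,-0.001,0.5],[0,0,0,-0.0005,0.083,-0.001,1],[0,0,0,-0.0005,0.083,-0.001,1],[0,0,0,-0.0005,0.083,-0.001,1],[0,0,0,-0.0005,0.083,-0.001,1]], newtons=25)

```text
clock: 2.7
ee_pos: [0.4542, -0.2748, 0.0276]
ee_rot: [-0.316, 2.058, -2.057]
wrist_force: [0.3, -0.4, 0.2]
opening: 0.0279
```

Run:
```python
from h import *
s=bot.get_state()
print(s["clock"],s["ee_pos"].round(4),s["opening"],s["joint_pos"].round(3),s["wrist_force"].round(1))
# level along plate y (yaw .2288+pi/2): jaw along plate x
d=go([.4941,.039,.15],.2288); print(d)
print(go([.4941,.039,.15],.2288+np.pi/2))
```

```text
2.7 [ 0.4542 -0.2748  0.0276] 0.027886793807680277 [ 0.664  0.331 -0.233  1.963  0.099  0.858 -0.887] [ 0.3 -0.4  0.2]
[ 3.0000e-04 -1.4946e+00 -4.0000e-04 -1.3230e-01 -1.2230e-01 -2.8740e-01]
[ 4.000e-04  7.620e-02 -1.000e-04 -1.323e-01 -1.223e-01 -2.874e-01]
```

>>> step_arm(deltas=[[0,0,0,0,-0.03,0,1],[0,0,0,0,-0.07,0,1],[0,-0.12,0,-0.01,-0.11,-0.025,1],[0,-0.28,0,-0.03,-0.122,-0.06,1],[0,-0.44,0,-0.05,-0.122,-0.1,1],[0,-0.6,0,-0.068,-0.122,-0.14,1],[0,-0.76,0,-0.085,-0.122,-0.18,1],[0,-0.92,0,-0.1,-0.122,-0.22,1],[0,-1.08,0,-0.115,-0.122,-0.25,1],[0,-1.24,0,-0.125,-0.122,-0.27,1]])

```text
clock: 3.95
ee_pos: [0.4915, 0.0221, 0.1489]
ee_rot: [-1.201, 1.225, -1.222]
wrist_force: [0.3, 0.4, -5.6]
opening: 0.0279
```

Run:
```python
from h import *
s=bot.get_state()
print(s["ee_pos"].round(4),s["opening"],s["joint_pos"].round(3),s["wrist_force"].round(1))
print(go([.4941,.039,.10],.2288))
```

```text
[0.4915 0.0221 0.1489] 0.027918023101876403 [ 0.416  0.134 -0.585  1.934  0.082  1.099 -0.221] [ 0.3  0.4 -5.6]
[ 0.0016 -0.2475 -0.0009 -0.0169  0.0489  0.0023]
```

>>> step_arm(deltas=[[0,-0.1,0,-0.007,0,0.001,1],[0,-0.2,0,-0.014,0,0.002,1],[0,-0.247,0,-0.017,0.005,0.0023,1],[0,-0.247,0,-0.017,0.02,0.0023,1],[0,-0.247,0,-0.017,0.035,0.0023,1],[0,-0.247,0,-0.017,0.045,0.0023,1],[0,-0.247,0,-0.017,0.049,0.0023,1],[0,-0.247,0,-0.017,0.051,0.0023,1],[0,-0.247,0,-0.017,0.053,0.0023,1],[0,-0.247,0,-0.017,0.053,0.0023,1]])

```text
clock: 5.2
ee_pos: [0.4942, 0.0391, 0.0961]
ee_rot: [-1.309, 1.041, -1.038]
wrist_force: [0.3, -1.0, -5.6]
opening: 0.028
```

Run:
```python
from h import *
s=bot.get_state(); im=bot.camera("side"); tp=bot.camera("top")
print(s["ee_pos"].round(4),s["joint_pos"].round(3),s["wrist_force"].round(1))
cv2.imwrite("pics/b.png",np.hstack([cv2.resize(im[180:330,260:400],(504,540)),cv2.resize(tp[150:250,200:320],(296,246)) if 0 else cv2.copyMakeBorder(cv2.resize(tp[150:250,200:320],(296,246)),0,294,0,0,0)]))
print(go([.4941,.039,.0826],.2288))
```

```text
[0.4942 0.0391 0.0961] [ 0.391  0.213 -0.611  1.978  0.144  0.994 -0.06 ] [ 0.3 -1.  -5.6]
[ 0.0011 -0.0006 -0.0009  0.0001  0.0136 -0.0001]
```

View pics/b.png

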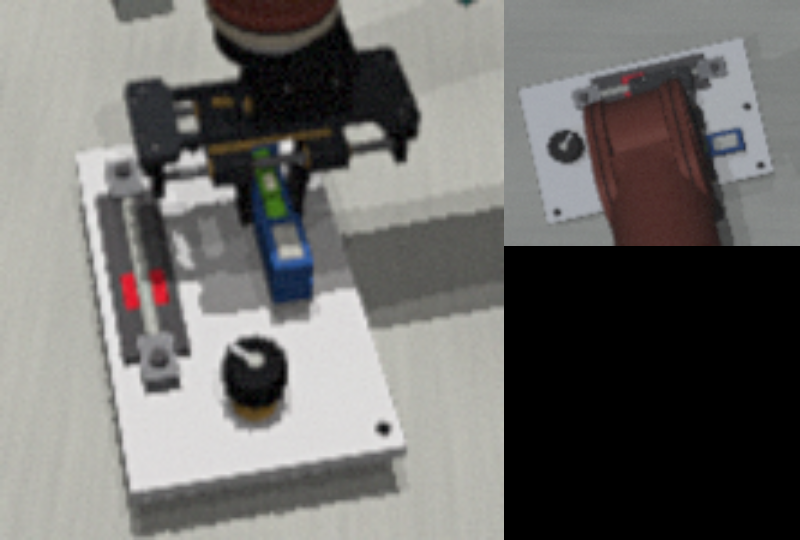

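Level is held along the plate, over the bare half, clear of coupon and knob. Lowering slowly.

>>> step_arm(deltas=[[0,0,0,0,0.003,0,1],[0,0,0,0,0.006,0,1],[0,0,0,0,0.008,0,1],[0,0,0,0,0.01,0,1],[0,0,0,0,0.011,0,1],[0,0,0,0,0.0115,0,1],[0,0,0,0,0.012,0,1],[0,0,0,0,0.0125,0,1],[0,0,0,0,0.0125,0,1],[0,0,0,0,0.0125,0,1]])

```text
clock: 6.55
ee_pos: [0.4942, 0.0391, 0.0837]
ee_rot: [-1.309, 1.041, -1.038]
wrist_force: [-0.0, -0.7, -5.3]
opening: 0.0279
```

>>> step_arm(deltas=[[0,0,0,0,0.0002,0,1],[0,0,0,0,0.0004,0,1],[0,0,0,0,0.0006,0,1],[0,0,0,0,0.0008,0,1],[0,0,0,0,0.001,0,1],[0,0,0,0,0.001,0,1],[0,0,0,0,0.001,0,1],[0,0,0,0,0.001,0,1],[0,0,0,0,0.001,0,1],[0,0,0,0,0.001,0,1]])

```text
clock: 7.8
ee_pos: [0.4942, 0.0391, 0.0827]
ee_rot: [-1.309, 1.041, -1.038]
wrist_force: [-0.6, -1.1, -6.4]
opening: 0.0277
```

>>> step_arm(deltas=[[0,0,0,0,0.0002,0,1],[0,0,0,0,0.0004,0,1],[0,0,0,0,0.0006,0,1],[0,0,0,0,0.0008,0,1],[0,0,0,0,0.001,0,1],[0,0,0,0,0.0012,0,1],[0,0,0,0,0.0012,0,1],[0,0,0,0,0.0012,0,1],[0,0,0,0,0.0012,0,1],[0,0,0,0,0.0012,0,1]])

```text
clock: 9.05
ee_pos: [0.4943, 0.0392, 0.082]
ee_rot: [-1.309, 1.04, -1.039]
wrist_force: [-4.1, 0.4, 6.0]
opening: 0.0284
```

Contact felt (about 12 N up). Release, then rise.

>>> step_arm(deltas=[[0,0,0,0,-0.0005,0,0.3],[0,0,0,0,-0.0005,0,0.0],[0,0,0,0,-0.0005,0,0.0],[0,0,0,0,-0.0005,0,0.0],[0,0,0,0,-0.01,0,0.0],[0,0,0,0,-0.03,0,-0.5],[0,0,0,0,-0.06,0,-1],[0,0,0,0,-0.085,0,-1],[0,0,0,0,-0.1,0,-1],[0,0,0,0,-0.1,0,-1]])

```text
clock: 10.3
ee_pos: [0.4949, 0.0392, 0.1829]
ee_rot: [-1.308, 1.039, -1.04]
wrist_force: [-0.6, -0.2, -0.3]
opening: 0.0836
```

Run:
```python
from h import *
s=bot.get_state()
print(s["ee_pos"].round(4),s["opening"],s["joint_pos"].round(3),s["wrist_force"].round(1))
# move to above knob, jaw rotated ccw for a long clockwise turn: jaw angle .2288+1.2
for a in (0,.7,1.0,1.3): print(a,go([.5002,.188,.16],.2288+a))
```

```text
[0.4949 0.0392 0.1829] 0.08356884732910162 [ 0.422  0.109 -0.621  1.885  0.069  1.167  0.004] [-0.6 -0.2 -0.3]
0 [-0.0008 -0.0006  0.     -0.1438  0.023   0.0388]
0.7 [-8.000e-04 -7.006e-01  3.000e-04 -1.438e-01  2.300e-02  3.880e-02]
1.0 [-7.0000e-04 -1.0006e+00  4.0000e-04 -1.4380e-01  2.3000e-02  3.8800e-02]
1.3 [-7.0000e-04 -1.3006e+00  5.0000e-04 -1.4380e-01  2.3000e-02  3.8800e-02]
```

>>> step_arm(deltas=[[0,-0.14,0,-0.015,0,0.004,-1],[0,-0.28,0,-0.035,0,0.009,-1],[0,-0.42,0,-0.055,0,0.015,-1],[0,-0.56,0,-0.075,0.005,0.02,-1],[0,-0.7,0,-0.095,0.01,0.025,-1],[0,-0.84,0,-0.115,0.015,0.03,-1],[0,-0.98,0,-0.13,0.02,0.035,-1],[0,-1.12,0,-0.14,0.023,0.038,-1],[0,-1.26,0,-0.1438,0.023,0.0388,-1],[0,-1.3,0,-0.1438,0.023,0.0388,-1]])

```text
clock: 11.55
ee_pos: [0.4995, 0.1883, 0.1587]
ee_rot: [-1.57, 0.031, -0.03]
wrist_force: [0.0, -0.9, 0.5]
opening: 0.0873
```

```bash
cat >> h.py <<'E'
def shot(name):
    im=bot.camera("side"); tp=bot.camera("top"); 
    cv2.imwrite(f"pics/{name}_s.png",im); cv2.imwrite(f"pics/{name}_t.png",tp)
    a=cv2.resize(im[195:315,275:395],(440,440),interpolation=cv2.INTER_CUBIC); b=cv2.resize(tp[170:240,210:310],(360,252),interpolation=cv2.INTER_CUBIC)
    cv2.imwrite(f"pics/{name}.png",np.hstack([a,cv2.copyMakeBorder(b,0,188,0,0,0)]))
E
python3 - <<'E'
from h import *
shot("c"); s=bot.get_state()
print(s["ee_pos"].round(4),s["joint_pos"].round(3))
print(go([.5002,.188,.101],.2288+1.3))
E
```

```text
[0.4996 0.1879 0.1588] [ 0.303  0.264 -0.848  1.821  0.215  1.153  0.913]
[-0.0001  0.0001 -0.001   0.0006  0.0578  0.0001]
```

View pics/c.png

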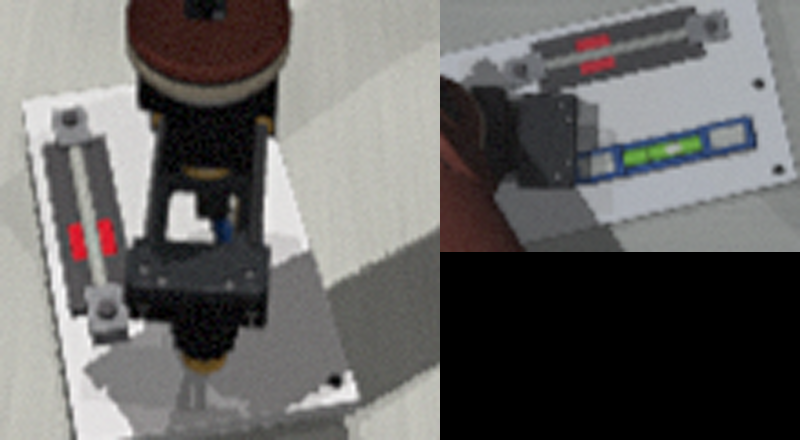

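Top view shows the level on the plate with its bubble off centre, away from the knob (right of the middle at crop (672,148)). The top camera sees the vial while the gripper works. I'll measure it by profile.

```bash
cat >> h.py <<'E'
from scipy.ndimage import map_coordinates
def prof(img,cam="top",c=(.4943,.0392,.086),yaw=.2288,show=False):
    """sample along plate y through the vial: u in mm (plus = toward knob); bubble by paleness (blue channel), ends by green"""
    u=np.arange(-50,50.1,.5)/1e3; P=[c[0],c[1],c[2],yaw]; best=None
    acc=0
    for w in (-.002,0,.002):
        q=np.array([proj(cam,place(P,w,x,.0))[0] for x in u])
        acc=acc+np.stack([map_coordinates(img[...,k].astype(float),[q[:,1],q[:,0]],order=1) for k in range(3)],1)/3
    u=u*1e3; B,G,R=acc.T; gr=G-B
    if show:
        for i in range(0,len(u),6): print(u[i],acc[i].round())
    return u,acc
def measure(img,cam="top",show=False):
    u,a=prof(img,cam,show=show); B,G,R=a.T
    m=(G>B+15)|((B>110)&(abs(u)<30)); m=G-(B+R)/2
    # vial window ends: blue excess falls to half
    be=B-G; th=(be.max()+np.median(be[abs(u)<20]))/2
    E=[]
    on=np.abs(u)<36
    w=np.clip(B-np.percentile(B[on],50)-10,0,None)*(np.abs(u)<30); c=(w*u).sum()/w.sum()
    g=G-B; half=.5*np.percentile(g[on],80)
    idx=np.where((g>half)&(np.abs(u)<45))[0]
    return dict(bubble=c,lo=u[idx[0]],hi=u[idx[-1]],mid=(u[idx[0]]+u[idx[-1]])/2)
E
python3 - <<'E'
from h import *
t=cv2.imread("pics/c_t.png"); print(measure(t,show=True))
E
```

```text
-50.0 [153. 155. 150.]
-47.0 [152. 154. 150.]
-44.0 [153. 154. 149.]
-41.0 [144. 141. 135.]
-38.0 [121.  96.  81.]
-35.0 [116.  73.  51.]
-32.0 [110.  90.  60.]
-29.0 [ 84. 129.  82.]
-26.0 [ 67. 158. 101.]
-23.0 [ 68. 159. 102.]
-20.0 [ 67. 160. 102.]
-17.0 [ 68. 159. 101.]
-14.0 [ 89. 160. 114.]
-11.0 [128. 160. 139.]
-8.0 [150. 162. 150.]
-5.0 [155. 168. 157.]
-2.0 [151. 168. 154.]
1.0 [112. 164. 131.]
4.0 [ 77. 161. 108.]
7.0 [ 69. 160. 103.]
10.0 [ 68. 160. 102.]
13.0 [ 64. 151.  95.]
16.0 [ 61. 136.  87.]
19.0 [ 64. 141.  92.]
22.0 [ 69. 161. 103.]
25.0 [ 67. 161. 101.]
28.0 [ 65. 159.  98.]
31.0 [ 65. 159. 100.]
34.0 [ 66. 157. 100.]
37.0 [ 72. 136.  88.]
40.0 [96. 70. 48.]
43.0 [115.  68.  47.]
46.0 [119.  89.  75.]
49.0 [138. 133. 127.]
{'bubble': np.float64(-5.728363894217998), 'lo': np.float64(-28.5), 'hi': np.float64(37.5), 'mid': np.float64(4.5)}
```

>>> step_arm(deltas=[[0,0,0,0.0005,0.015,0,-1],[0,0,0,0.0005,0.03,0,-1],[0,0,0,0.0005,0.045,0,-1],[0,0,0,0.0005,0.055,0,-1],[0,0,0,0.0005,0.058,0,-0.5],[0,0,0,0.0005,0.058,0,0],[0,0,0,0.0005,0.058,0,0.5],[0,0,0,0.0005,0.058,0,1],[0,0,0,0.0005,0.058,0,1],[0,0,0,0.0005,0.058,0,1]], newtons=15)

```text
clock: 12.9
ee_pos: [0.5002, 0.1887, 0.101]
ee_rot: [-1.569, 0.033, -0.032]
wrist_force: [1.0, 4.3, -0.9]
opening: 0.0395
```

Knob gripped (39.5 mm). The vial's middle reads +4.6 and the bubble −5.7, so it is about 10.3 mm off, or roughly 2.6 rad clockwise. Turning 1.6 rad first.

>>> step_arm(deltas=[[0,0.16,0,0,0,0,1],[0,0.32,0,0,0,0,1],[0,0.48,0,0,0,0,1],[0,0.64,0,0,0,0,1],[0,0.8,0,0,0,0,1],[0,0.96,0,0,0,0,1],[0,1.12,0,0,0,0,1],[0,1.28,0,0,0,0,1],[0,1.44,0,0,0,0,1],[0,1.6,0,0,0,0,1]], newtons=20)

```text
clock: 14.15
ee_pos: [0.5007, 0.1892, 0.1011]
ee_rot: [-1.17, 1.265, -1.263]
wrist_force: [3.9, 2.4, -4.2]
opening: 0.0395
```

Run:
```python
from h import *
s=bot.get_state()
print(s["ee_pos"].round(4),s["joint_pos"].round(3),s["wrist_force"].round(1),s["wrist_torque"].round(2),go([.5002,.1885,.101],.2288))
```

```text
[0.5007 0.1892 0.1011] [ 0.051  0.278 -0.561  1.887  0.17   1.022 -0.658] [ 3.9  2.4 -4.2] [ 0.56 -0.74  0.07] [-1.000e-03 -3.043e-01 -2.100e-03  7.000e-04  1.000e-04 -5.000e-04]
```

>>> step_arm(deltas=[[0,0.15,0,0,0,0,1],[0,0.3,0,0,0,0,1],[0,0.45,0,0,0,0,1],[0,0.6,0,0,0,0,1],[0,0.75,0,0,0,0,1],[0,0.9,0,0,0,0,1],[0,0.95,0,0,0,0,1],[0,0.95,0,0,0,0,1],[0,0.95,0,0,0,0,1],[0,0.95,0,0,0,0,1]])

```text
clock: 15.4
ee_pos: [0.501, 0.189, 0.101]
ee_rot: [-0.533, 1.914, -1.911]
wrist_force: [4.8, -0.2, -4.0]
opening: 0.0395
```

>>> step_arm(deltas=[[0,0,0,0,0,0,1],[0,0,0,0,0,0,1],[0,0,0,0,0,0,1],[0,0,0,0,0,0,1],[0,0,0,0,0,0,1],[0,0,0,0,0,0,1],[0,0,0,0,0,0,1],[0,0,0,0,0,0,1],[0,0,0,0,0,0,1],[0,0,0,0,0,0,1]])

```text
clock: 16.65
ee_pos: [0.5011, 0.189, 0.1011]
ee_rot: [-0.533, 1.914, -1.911]
wrist_force: [4.0, -0.1, -4.0]
opening: 0.04
```

Run:
```python
from h import *
s=bot.get_state(); shot("d")
print(s["ee_pos"].round(4),s["joint_pos"].round(3),s["wrist_force"].round(1),go([.5002,.1885,.101],.2288))
print(measure(cv2.imread("pics/d_t.png"),show=True))
```

```text
[0.5011 0.189  0.1011] [-0.065  0.259 -0.427  1.893  0.124  1.014 -1.57 ] [ 4.  -0.1 -4. ] [-6.0000e-04 -1.2539e+00 -2.8000e-03  1.0000e-03  1.0000e-04 -1.0000e-04]
-50.0 [151. 152. 149.]
-47.0 [153. 154. 150.]
-44.0 [152. 153. 149.]
-41.0 [145. 140. 135.]
-38.0 [125.  94.  78.]
-35.0 [115.  74.  49.]
-32.0 [100.  97.  61.]
-29.0 [ 73. 133.  84.]
-26.0 [ 65. 156.  99.]
-23.0 [ 67. 157. 102.]
-20.0 [ 68. 160. 103.]
-17.0 [ 66. 158.  99.]
-14.0 [ 65. 156.  97.]
-11.0 [ 62. 142.  91.]
-8.0 [ 54. 118.  78.]
-5.0 [ 78. 155. 107.]
-2.0 [120. 163. 135.]
1.0 [153. 166. 153.]
4.0 [157. 167. 156.]
7.0 [150. 166. 154.]
10.0 [132. 163. 141.]
13.0 [ 85. 149. 108.]
16.0 [ 56. 130.  84.]
19.0 [ 62. 139.  91.]
22.0 [ 69. 159. 103.]
25.0 [ 67. 159. 102.]
28.0 [ 64. 157.  99.]
31.0 [ 64. 156.  97.]
34.0 [ 67. 156.  99.]
37.0 [ 75. 133.  86.]
40.0 [99. 69. 47.]
43.0 [113.  70.  46.]
46.0 [123.  94.  81.]
49.0 [142. 136. 130.]
{'bubble': np.float64(4.384628091683671), 'lo': np.float64(-29.5), 'hi': np.float64(37.0), 'mid': np.float64(3.75)}
```

View pics/d.png

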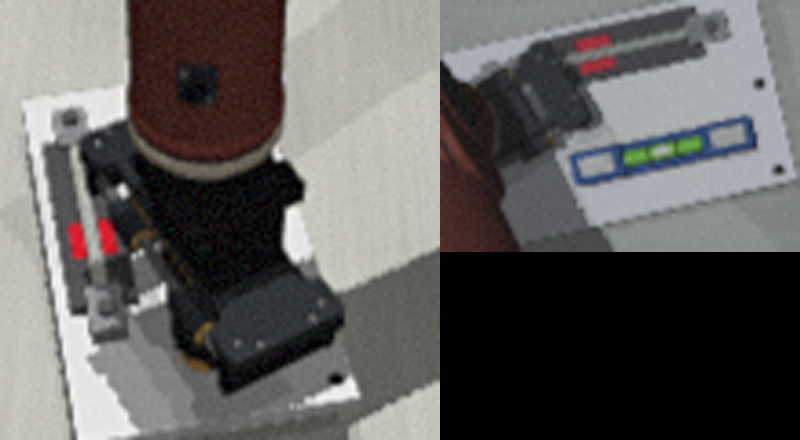

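Bubble at +4.4 with the lines at about −8.5 and +17 (middle ≈ 4.1): centred. I'll release the knob, rise, and recheck.

>>> step_arm(deltas=[[0,0,0,0,0,0,0],[0,0,0,0,0,0,-0.4],[0,0,0,0,0,0,-0.4],[0,0,0,0,0,0,-0.4],[0,0,0,0,-0.02,0,-0.4],[0,0,0,0,-0.05,0,-0.4],[0,0,0,0,-0.08,0,-1],[0,0,0,0,-0.09,0,-1],[0,0,0,0,-0.09,0,-1],[0,0,0,0,-0.09,0,-1]])

```text
clock: 18.0
ee_pos: [0.5004, 0.1885, 0.1898]
ee_rot: [-0.535, 1.915, -1.912]
wrist_force: [-0.2, 0.1, 0.2]
opening: 0.0858
```

Run:
```python
from h import *
t=bot.camera("top"); s=bot.get_state(); cv2.imwrite("pics/e_t.png",t)
print(s["ee_pos"].round(4),s["joint_pos"].round(3),s["wrist_force"].round(2),measure(t))
# pixel centre of level outline (blue) for pressing xy
h=cv2.cvtColor(t,cv2.COLOR_BGR2HSV); b=cv2.inRange(h,(105,100,30),(128,255,255)); b[:170]=0;b[240:]=0;b[:,:240]=0;b[:,305:]=0
x,y,w,hh=cv2.boundingRect(b); print((x,y,w,hh),cv2.minAreaRect(cv2.findNonZero(b)),"pred",proj("top",[.4943,.0392,.097]))
# press: jaw along plate y
print(go([.4943,.0392,.14],.2288+np.pi/2))
```

```text
[0.5004 0.1885 0.1897] [-0.047  0.167 -0.435  1.799  0.074  1.191 -1.529] [-1.5   0.1  -0.68] {'bubble': np.float64(4.49231770746647), 'lo': np.float64(-29.5), 'hi': np.float64(37.5), 'mid': np.float64(4.0)}
(247, 203, 51, 18) ((271.6107177734375, 211.52195739746094), (8.626246452331543, 50.83853530883789), 78.02386474609375) pred [[272.19681869 211.09501643]]
[ 1.700e-03  3.170e-01 -2.000e-04  8.270e-02  4.950e-02  1.246e-01]
```

Bubble still centred after release (4.5 against 4.0). Level centre is about 2 mm nearer the knob than planned. Now moving over the level with the jaws lengthwise and fully open.

>>> step_arm(deltas=[[0,0.06,0,0.012,0,0.018,-1],[0,0.12,0,0.025,0,0.038,-1],[0,0.18,0,0.038,0.005,0.058,-1],[0,0.24,0,0.051,0.01,0.078,-1],[0,0.3,0,0.064,0.02,0.098,-1],[0,0.317,0,0.074,0.03,0.113,-1],[0,0.317,0,0.081,0.04,0.122,-1],[0,0.317,0,0.082,0.048,0.1235,-1],[0,0.317,0,0.082,0.0495,0.1235,-1],[0,0.317,0,0.082,0.0495,0.1235,-1]])

```text
clock: 19.3
ee_pos: [0.4944, 0.0413, 0.1401]
ee_rot: [-0.243, 2.102, -2.097]
wrist_force: [-0.3, -0.7, -0.4]
opening: 0.0869
```

Run:
```python
from h import *
s=bot.get_state(); shot("f")
print(s["ee_pos"].round(4),s["opening"],s["joint_pos"].round(3),s["wrist_force"].round(2),go([.4937,.0416,.121],.2288+np.pi/2))
```

```text
[0.4944 0.0413 0.1401] 0.08691545071871544 [ 0.113  0.126 -0.303  1.948  0.04   1.074 -1.548] [-0.28 -0.73 -0.36] [ 0.0017  0.001  -0.0006  0.0008  0.0193 -0.0006]
```

View pics/f.png

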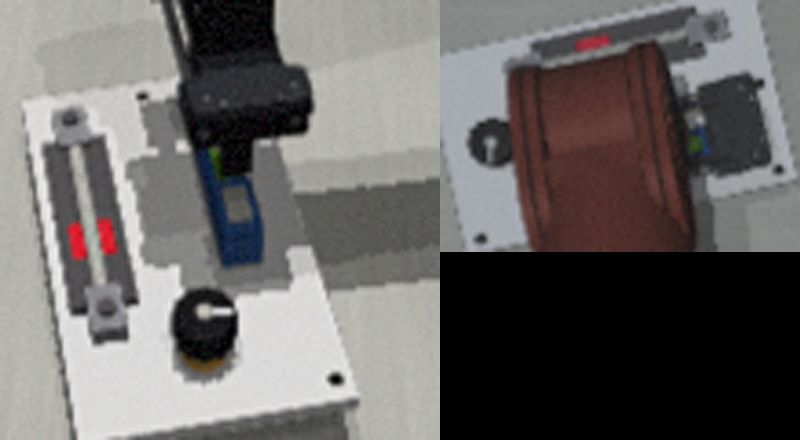

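Fingers straddle the window, over the end blocks. Descending to near contact.

>>> step_arm(deltas=[[0,0,0,0.0004,0.004,0,-1],[0.001,0,0,0.0008,0.008,0,-1],[0.0017,0,0,0.0008,0.012,0,-1],[0.0017,0,0,0.0008,0.015,0,-1],[0.0017,0,0,0.0008,0.017,0,-1],[0.0017,0,0,0.0008,0.018,0,-1],[0.0017,0,0,0.0008,0.0185,0,-1],[0.0017,0,0,0.0008,0.019,0,-1],[0.0017,0,0,0.0008,0.019,0,-1],[0.0017,0,0,0.0008,0.019,0,-1]])

```text
clock: 20.65
ee_pos: [0.4938, 0.041, 0.1214]
ee_rot: [-0.242, 2.099, -2.099]
wrist_force: [-0.6, 0.5, 0.1]
opening: 0.087
```

>>> step_arm(deltas=[[0,0,0,0,0.0003,0,-1],[0,0,0,0,0.0006,0,-1],[0,0,0,0,0.0009,0,-1],[0,0,0,0,0.0012,0,-1],[0,0,0,0,0.0014,0,-1],[0,0,0,0,0.0014,0,-1],[0,0,0,0,0.0014,0,-1],[0,0,0,0,0.0014,0,-1],[0,0,0,0,0.0014,0,-1],[0,0,0,0,0.0014,0,-1]])

```text
clock: 21.9
ee_pos: [0.4939, 0.0409, 0.12]
ee_rot: [-0.242, 2.099, -2.099]
wrist_force: [0.2, 1.0, 0.3]
opening: 0.0867
```

>>> step_arm(deltas=[[0,0,0,0,0.0002,0,-1],[0,0,0,0,0.0004,0,-1],[0,0,0,0,0.0006,0,-1],[0,0,0,0,0.0008,0,-1],[0,0,0,0,0.001,0,-1],[0,0,0,0,0.0012,0,-1],[0,0,0,0,0.0012,0,-1],[0,0,0,0,0.0012,0,-1],[0,0,0,0,0.0012,0,-1],[0,0,0,0,0.0012,0,-1]])

```text
clock: 23.15
ee_pos: [0.4939, 0.041, 0.1195]
ee_rot: [-0.241, 2.099, -2.099]
wrist_force: [-4.3, -0.8, 8.5]
opening: 0.087
```

Run:
```python
from h import *
s=bot.get_state(); R=Ro.from_rotvec(s["ee_rot"]).as_matrix()
print(R.round(3),s["wrist_force"].round(2),s["wrist_torque"].round(2),(R.T@s["wrist_force"]).round(2),(R.T@s["wrist_torque"]).round(2),s["ee_pos"].round(5))
```

```text
[[-0.974  0.001  0.228]
 [-0.228  0.    -0.974]
 [-0.001 -1.     0.   ]] [-4.25 -0.79  8.45] [0.08 0.91 0.09] [ 4.31 -8.46 -0.2 ] [-0.28 -0.09 -0.87] [0.4939  0.04098 0.11946]
```

>>> step_arm(deltas=[[0,0,0,0,0.0008,0,-1],[0,0,0,0,0.0008,0,-1],[0,0,0,0,0.0008,0,-1],[0,0,0,0,0.0008,0,-1],[0,0,0,0,0.0008,0,-1],[0,0,0,0,0.0008,0,-1],[0,0,0,0,0.0008,0,-1],[0,0,0,0,0.0008,0,-1],[0,0,0,0,0.0008,0,-1],[0,0,0,0,0.0008,0,-1]])

```text
clock: 24.4
ee_pos: [0.4939, 0.041, 0.1195]
ee_rot: [-0.241, 2.099, -2.099]
wrist_force: [-5.2, -0.5, 10.5]
opening: 0.0868
```

Run:
```python
from h import *
s=bot.get_state(); shot("g")
print(s["wrist_force"].round(2),s["wrist_torque"].round(2),s["ee_pos"].round(5),s["clock"])
im=cv2.imread("pics/g_s.png");tp=cv2.imread("pics/g_t.png")
cv2.imwrite("pics/g2.png",np.hstack([cv2.resize(im[215:275,320:360],(400,600),interpolation=cv2.INTER_CUBIC),cv2.resize(tp[180:240,250:300],(400,480),interpolation=cv2.INTER_CUBIC) if 0 else cv2.resize(tp[180:240,260:300],(400,600),interpolation=cv2.INTER_CUBIC)]))
```

```text
[-5.18 -0.52 10.51] [0.06 1.13 0.1 ] [0.49394 0.041   0.11949] 24.4
```

View pics/g2.png

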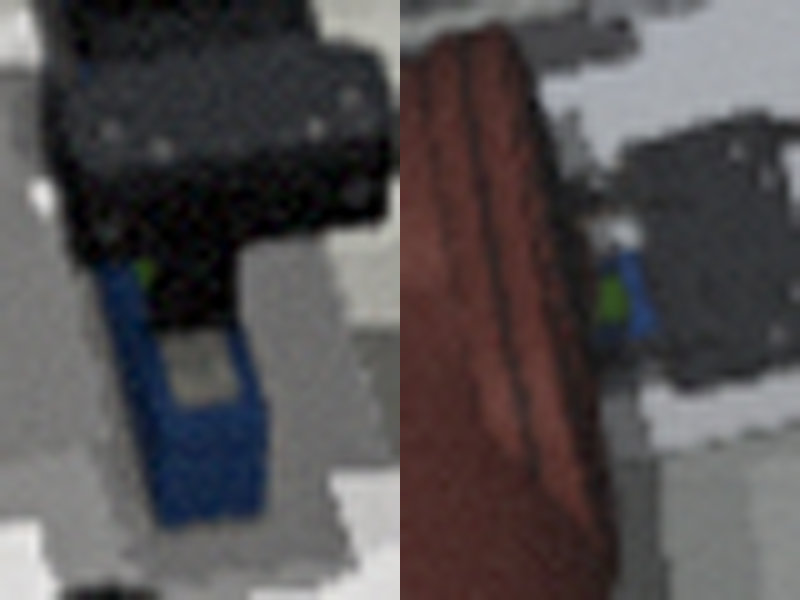

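Force is 10.5 N down, but there's about 5 N sideways across the level's width. I'll ease that off by shifting along tool +x.

>>> step_arm(deltas=[[0,0,0,0.0002,0.0008,0,-1],[0,0,0,0.0004,0.0008,0,-1],[0,0,0,0.0005,0.0008,0,-1],[0,0,0,0.0005,0.0008,0,-1],[0,0,0,0.0005,0.0008,0,-1],[0,0,0,0.0005,0.0008,0,-1],[0,0,0,0.0005,0.0008,0,-1],[0,0,0,0.0005,0.0008,0,-1],[0,0,0,0.0005,0.0008,0,-1],[0,0,0,0.0005,0.0008,0,-1]])

```text
clock: 25.75
ee_pos: [0.4939, 0.041, 0.1195]
ee_rot: [-0.24, 2.099, -2.099]
wrist_force: [-3.3, -0.0, 9.5]
opening: 0.0875
```

Run:
```python
from h import *
s=bot.get_state(); print(s["wrist_force"].round(2),s["wrist_torque"].round(2),s["ee_pos"].round(5),s["clock"])
```

```text
[-3.29 -0.04  9.47] [0.17 0.65 0.08] [0.49387 0.04097 0.1195 ] 25.75
```

>>> step_arm(deltas=[[0,0,0,0.0007,0.0008,0,-1],[0,0,0,0.001,0.0008,0,-1],[0,0,0,0.0013,0.0008,0,-1],[0,0,0,0.0014,0.0008,0,-1],[0,0,0,0.0014,0.0008,0,-1],[0,0,0,0.0014,0.0008,0,-1],[0,0,0,0.0014,0.0008,0,-1],[0,0,0,0.0014,0.0008,0,-1],[0,0,0,0.0014,0.0008,0,-1],[0,0,0,0.0014,0.0008,0,-1]])

```text
clock: 27.0
ee_pos: [0.4937, 0.0409, 0.1195]
ee_rot: [-0.237, 2.098, -2.098]
wrist_force: [2.3, 0.7, 5.4]
opening: 0.0867
```

Run:
```python
from h import *
s=bot.get_state(); print(s["wrist_force"].round(2),s["wrist_torque"].round(2),s["ee_pos"].round(5),s["clock"],s["joint_pos"].round(3))
im=bot.camera("side"); tp=bot.camera("top"); cv2.imwrite("pics/h_s.png",im); cv2.imwrite("pics/h_t.png",tp)
# did the level move since before the press? compare visible near end (label/edge) between g and h, and f
roi=np.s_[245:272,328:352]
for n in("f","g","h"):
    a=cv2.imread(f"pics/{n}_s.png"); h=cv2.cvtColor(a,cv2.COLOR_BGR2HSV); b=cv2.inRange(h,(105,110,30),(128,255,255))[250:275,320:360]; ys,xs=np.nonzero(b); print(n,len(xs),xs.mean().round(2),ys.mean().round(2),xs.min(),xs.max(),ys.max())
```

```text
[2.26 0.69 5.44] [ 0.36 -0.35 -0.11] [0.49369 0.04094 0.11955] 27.0 [ 0.11   0.144 -0.303  1.974  0.05   1.026 -1.557]
f 156 19.28 8.73 12 26 16
g 154 19.34 8.84 12 26 16
h 156 19.2 8.76 12 25 16
```

>>> step_arm(deltas=[[0,0,0,0.0009,0.0009,0,-1],[0,0,0,0.0009,0.001,0,-1],[0,0,0,0.0009,0.0011,0,-1],[0,0,0,0.0009,0.0011,0,-1],[0,0,0,0.0009,0.0011,0,-1],[0,0,0,0.0009,0.0011,0,-1],[0,0,0,0.0009,0.0011,0,-1],[0,0,0,0.0009,0.0011,0,-1],[0,0,0,0.0009,0.0011,0,-1],[0,0,0,0.0009,0.0011,0,-1]])

```text
clock: 28.35
ee_pos: [0.4937, 0.0409, 0.1195]
ee_rot: [-0.234, 2.097, -2.097]
wrist_force: [-1.8, 0.2, 9.7]
opening: 0.0869
```

Run:
```python
from h import *
s=bot.get_state(); print(s["wrist_force"].round(2),s["wrist_torque"].round(2),s["ee_pos"].round(5),s["clock"],go([.4937,.041,.1195],.2288+np.pi/2))
```

```text
[-1.84  0.17  9.69] [ 0.31  0.23 -0.03] [0.4937  0.04092 0.11951] 28.35 [-0.0006  0.0005 -0.0067 -0.      0.     -0.0001]
```

Run:
```python
from h import *
for i in range(6):
    im=bot.camera("side"); s=bot.get_state(); print(s["clock"].round(2),s["wrist_force"].round(2))
a=im; b=cv2.inRange(cv2.cvtColor(a,cv2.COLOR_BGR2HSV),(105,110,30),(128,255,255))[250:275,320:360]; ys,xs=np.nonzero(b); print(len(xs),xs.mean().round(2),ys.mean().round(2))
bot.close_job()
```

```text
Traceback (most recent call last):
AttributeError: 'float' object has no attribute 'round'
```

Run:
```python
from h import *
for i in range(5):
    im=bot.camera("side"); s=bot.get_state(); print(round(s["clock"],2),s["wrist_force"].round(2))
b=cv2.inRange(cv2.cvtColor(im,cv2.COLOR_BGR2HSV),(105,110,30),(128,255,255))[250:275,320:360]; ys,xs=np.nonzero(b); print(len(xs),xs.mean().round(2),ys.mean().round(2))
if 8.5<s["wrist_force"][2]<12: print(bot.close_job())
```

```text
28.45 [-0.05  0.64  8.84]
28.5 [-0.96  0.67  9.06]
28.55 [-1.03  0.44 10.28]
28.6 [-1.08 -0.25 10.12]
28.65 [-0.26  0.56 10.  ]
157 19.22 8.73
the job is handed in; nothing more can be done
None
```

The job is handed in at about 28.7 s, with the arm still pressing on the level. I could not see the bubble while pressing, because the arm and hand hide the vial from both cameras.

**What I did:**
- **Level:** I set the blue level on the bare half of the plate, lengthwise, and let go. Contact on the plate was about 12 N.
- **Knob:** I turned it about 2.55 rad clockwise in one grip, then released it.
- **Press:** I pressed down on both end blocks with the open fingertips.

**Last checks:**
- **Bubble:** After I released the knob, the bubble was about 0.5 mm from the middle between the black lines, against the 2.5 mm allowed. That was the last time I saw it.
- **Push:** It held at 9–10 N down, with about 1 N sideways in the last readings. While I adjusted the press, the sideways force had reached about 5 N, and I eased it off.
- **Level's place:** The visible end of the level stayed within about 0.1 pixel in the side view throughout the press.

**Disagreement:** My camera fit put the plate top 7 mm lower than the stated height. Contact came at about 54 mm, close to the stated 55 mm, so I used contact.

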